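# Finish a bench scale's calibration and put the weight away

### The job

The bench scale is being calibrated with the big steel weight on its pan. Leaving the weight standing there, press the square key, then the long bar key, then the round key, one at a time, each fully down and let up again before the next. Then take the weight by its knob, lower it all the way into its own well in the wooden rack before letting go (the empty well it fits closely, not the larger one), and leave the small weight, the spray can, the pen pot and the screwdriver alone.

Things in the scene. Friction and masses are not known exactly. Their poses are not given: they have to be found in the camera images.
- scale: Grey bench scale, fixed, 280 (x) x 220 (y) x 45 mm. Origin: centre of its underside; its -x edge, turned more or less to the robot, carries the key panel (row of keys at x = -102 mm), then a display, then the pan.
- pan (a point): Centre of the top face of the scale's aluminium pan (160 x 170 mm, rigid), 55 mm above the work surface, axes as the scale's. The weight starts standing within about 35 mm of it.
- square_top (a point): Centre of the top face of the square key when up (moves with the key): 57 mm above the work surface, 12 mm above the panel. Its x and y axes are the scale's. The three keys stand in one row along the scale's y, 60 mm apart, in any order.
- bar_top (a point): Centre of the top face of the bar key when up (moves with the key): 57 mm above the work surface, 12 mm above the panel. Its x and y axes are the scale's. The three keys stand in one row along the scale's y, 60 mm apart, in any order.
- round_top (a point): Centre of the top face of the round key when up (moves with the key): 57 mm above the work surface, 12 mm above the panel. Its x and y axes are the scale's. The three keys stand in one row along the scale's y, 60 mm apart, in any order.
- square_key (a joint): White plastic spring key on the panel at the scale's robot-side edge: square, 24 x 24 mm. Joint value 0 = up, 0.006 m = fully down; it moves straight down, starts to yield at 1.2 N and is fully down at 4 N.
- bar_key (a joint): White plastic spring key on the panel at the scale's robot-side edge: a long bar, 16 mm in the scale's x by 40 mm in its y. Joint value 0 = up, 0.006 m = fully down; it moves straight down, starts to yield at 1.2 N and is fully down at 4 N.
- round_key (a joint): White plastic spring key on the panel at the scale's robot-side edge: round, 26 mm in diameter. Joint value 0 = up, 0.006 m = fully down; it moves straight down, starts to yield at 1.2 N and is fully down at 4 N.
- weight: Plain steel weight, 0.5 kg: body 44 mm in diameter and 36 mm high, on it a 5 mm high neck (18 mm in diameter) and a cylindrical grip knob 24 mm in diameter reaching from 43 mm to the top at 68 mm. Origin: centre of the underside; z up along its axis.
- rack: Dark wooden base of the weight rack, fixed, 276 x 104 x 12 mm, origin at the centre of its underside. Three light wooden blocks stand on it in a row along its x, 85 mm apart, in any order, each 83 x 84 x 24 mm with one round, black-floored well in its top.
- well_mid_floor (a point): Centre of the floor of the middle-sized round well, 52 mm in diameter; the floor is 18 mm above the work surface, the mouth (2 mm chamfer) 36 mm above it. Empty: the big weight's own well (4 mm of room all round).
- well_large_floor (a point): Centre of the floor of the largest round well, 66 mm in diameter; the floor is 18 mm above the work surface, the mouth (2 mm chamfer) 36 mm above it. Empty, stays empty: it belongs to a larger weight that is elsewhere.
- well_small_floor (a point): Centre of the floor of the smallest round well, 40 mm in diameter; the floor is 18 mm above the work surface, the mouth (2 mm chamfer) 36 mm above it. Holds the small weight.
- small_weight: Small steel weight of the same shape, 0.2 kg, 32 mm in diameter, 46 mm high, loose in the smallest well; stays there. Origin: centre of the underside.
- spray_can: Bystander: upright steel spray can, 52 mm in diameter, 150 mm high, loose, to one side. Origin: centre of the underside.
- pen_pot: Bystander: dark steel pen pot with pens, 72 mm in diameter, 90 mm high (pens to 140 mm), loose, to the other side. Origin: centre of the underside.
- screwdriver: Bystander: screwdriver lying beyond the scale and rack, loose. Origin: on the underside near the middle of its length.
There are look-alikes about, which are no part of the job. Leave any blue or red look-alike of the weight alone.

How it is judged:
On the way, in this order (a step that is already met when the one before it is completed fails the run):
1. the square key is pressed down, the other two up, the weight standing on the pan (value of joint square_key above 0.004 m and value of joint each of bar_key, round_key below 0.0015 m and horizontal distance between weight and pan below 0.085 m and z of weight in the frame of pan below 0.006 m and angle between weight's own z axis and vertical below 0.15 rad), for 0.1 s.
2. the square key is let up again, the weight still on the pan (value of joint each of square_key, bar_key, round_key below 0.0012 m and horizontal distance between weight and pan below 0.085 m and z of weight in the frame of pan below 0.006 m and angle between weight's own z axis and vertical below 0.15 rad), for 0.1 s.
3. the long bar key is pressed down, the other two up, the weight standing on the pan (value of joint bar_key above 0.004 m and value of joint each of square_key, round_key below 0.0015 m and horizontal distance between weight and pan below 0.085 m and z of weight in the frame of pan below 0.006 m and angle between weight's own z axis and vertical below 0.15 rad), for 0.1 s.
4. the long bar key is let up again, the weight still on the pan (all of step 2), for 0.1 s.
5. the round key is pressed down, the other two up, the weight standing on the pan (value of joint round_key above 0.004 m and value of joint each of square_key, bar_key below 0.0015 m and horizontal distance between weight and pan below 0.085 m and z of weight in the frame of pan below 0.006 m and angle between weight's own z axis and vertical below 0.15 rad), for 0.1 s.
6. the round key is let up again, the weight still on the pan (all of step 4), for 0.1 s.
7. the weight is lowered into its own well still in the fingers, to within 12 mm of the floor (horizontal distance between weight and well_mid_floor below 0.008 m and angle between weight's own z axis and vertical below 0.12 rad and z of weight in the frame of well_mid_floor below 0.012 m and contact force between the fingers and weight above 0.5 N), for 0.05 s.
At the end, for the whole second after the job is handed in: The big weight stands upright (within 0.12 rad) and at rest on the floor of the middle-sized well (origin within 8 mm of its centre sideways and 5 mm in height), let go; all three keys are up; the small weight still stands in the smallest well (within 12 mm of its centre, tilted less than 0.2 rad) (horizontal distance between weight and well_mid_floor below 0.008 m and angle between weight's own z axis and vertical below 0.12 rad and z of weight in the frame of well_mid_floor below 0.005 m and linear speed of weight below 0.02 m/s and value of joint each of square_key, bar_key, round_key below 0.0012 m and horizontal distance between small_weight and well_small_floor below 0.012 m and angle between small_weight's own z axis and vertical below 0.2 rad); the robot touches nothing.
It fails at once if two keys are held down together (value of joint each of square_key, bar_key above 0.003 m or value of joint each of square_key, round_key above 0.003 m or value of joint each of bar_key, round_key above 0.003 m).
It fails at once if the small weight is moved more than 20 mm or tipped (distance of small_weight from where it was at the start of the episode above 0.02 m or angle between small_weight's own z axis and vertical above 0.5 rad).
It fails at once if the spray can is moved more than 30 mm or tipped (distance of spray_can from where it was at the start of the episode above 0.03 m or angle between spray_can's own z axis and vertical above 0.5 rad).
It fails at once if the pen pot is moved more than 30 mm or tipped (distance of pen_pot from where it was at the start of the episode above 0.03 m or angle between pen_pot's own z axis and vertical above 0.5 rad).
It fails at once if the screwdriver is moved more than 30 mm (distance of screwdriver from where it was at the start of the episode above 0.03 m).
It also fails if it takes over 58 s, if anything falls off the work surface, if the arm or the gripper's body presses on something with over 40 N, if the wrist force passes 120 N, or if a joint passes its speed limit or range.

### The arm

A 6-joint arm with a two-finger parallel gripper is mounted at the origin on the work surface. World frame = base frame: x ahead of the robot, y to its left, z up, the work surface at z = 0. Lengths are in m, angles in rad, forces in N, time in s.
With the tool pointing down it reaches from about 0.35 to 0.85 m from the base axis. Payload 8.1 kg.
Tool frame: the origin (TCP) lies between the finger pads; the fingertips stand tips_ahead ahead of it and the grasp point (between the pads) lies 8 mm behind it (tips_ahead is the distance from the TCP to the fingertips, in m); z points along the fingers, x is the direction in which the jaws open and shut, and the axes are right-handed (so a half turn about z gives the same grasp; the last joint's range is limited). The gripper opens to 93 mm and grips with 3 to 60 N. Pads are 15 mm wide; open, the fingers measure 128 mm over their backs; the gripper's body (75 mm by 188 mm) begins 65 mm behind the grasp point.
Start: joints at [-1.227, 0.13, 1.488, -0, 1.523, -0.085], TCP at [0.249, -0.546, 0.23] pointing down, gripper open.
Joint ranges: [-2.96, 2.96], [-0.89, 2.26], [0.02, 2.5], [-1.34, 4.48], [0, 2.73], [-2.66, 2.66]. Speed limits (rad/s): [2.39, 2.39, 2.79, 3.14, 3.14, 3.14].

### API

Orientations are given as a rotation vector (axis times angle).
In Python, from plant import * gives the robot as it stands.
- The arm moves only by the tool play_rows, never from a script. Its argument "increments" is a list that holds one entry, the list of rows, each a list of 4 numbers: the shift along the tool's x, y, z in cm, then the turn about the tool's z in rad. A call has 1 to 5 rows; each row is the pose to reach, as a shift and turn from the pose measured when the call began, along the tool's axes at that moment; what a row does not reach only later rows make up. A row lasts 1/10 s, in which the tool goes at most 50 mm and 8.59 degrees, less where a joint would pass 70% of its speed; a pose out of reach is approached as far as the arm can. A call with a gripper value outside its range is refused whole. "jaw" is the finger opening in cm, from 0 to 9.3, set as the call begins (left out, the last holds). The fingers move at their own pace and stop on an object; "squeeze" is the grip in N (left out, the last holds). Time passes only in rows, so rows that repeat a pose let the fingers close. It gives the time, the measured TCP pose, the force and the opening at its end, in the units of the state.
- read_state(): the state, without advancing time (a new reading comes with each control period).
- read_camera(name): name is "side" or "top"; returns (picture, depth): 480x640x3 uint8, blue, green, red; 480x640 float32, m along the optical axis (not along the pixel's ray), 0 where there is no reading.
- camera_params(name): a dict with "K" (3x3 intrinsics, pixels), "eye" and "orientation" of the camera in the world. Camera axes: x right, y up, looking along -z (the intrinsics and any distortion apply to the point x, -y, -z); pixel columns grow to the right and rows downward; lengths in m; the calibration is good to about 2 mm. A picture is of the moment at which its call begins. camera_params takes no time and is no camera call.
- close_job(): hands the job in, once; it reports no verdict.
The state is a dict: "t": time; "q": joint angles; "dq": joint speeds; "joint_torque": joint torques, N m; "tool_pos": TCP position; "orientation": TCP orientation; "force": force on the tool from outside, world axes, zero at the start; "wrist_torque": the same for the moment, N m; "opening": finger opening in m.
Only numpy, scipy, OpenCV 4.12 (cv2) and the standard library are available. Lean on these libraries where they do the work, as an engineer would, in place of code of your own. Each camera call takes 0.05 s, during which the arm holds its last target.

## Working session

There is one attempt and no reset: what is moved stays moved. The work goes in short steps, Python scripts to look and compute and a tool call to move; the robot and the scene stay as the last step left them, time stands still between calls to the robot, and variables do not carry over. Pictures are saved under pics/ and viewed, and the job is handed in when it is done.

Besides the shell and the picture viewer there is one more tool, called after "Emit:" as name(argument=value, ...), one argument or row to a line, values as JSON. play_rows: Moves the arm, as the interface text tells. Its arguments: {"type":"object","properties":{"increments":{"type":"array"},"jaw":{"type":"number"},"squeeze":{"type":"number"}},"required":["increments"]}

```bash
ls; mkdir -p pics
python3 - <<'E'
from plant import *
import cv2,numpy as np
s=read_state()
print(s)
for n in("top","side"):
    p,d=read_camera(n)
    cv2.imwrite(f"pics/{n}0.png",p); np.save(f"pics/{n}0.npy",d)
    print(n,camera_params(n))
E
```

```text
pics
{'t': 0.0, 'q': array([-1.22740313e+00,  1.31152393e-01,  1.48927519e+00, -3.73050142e-06,
        1.52298948e+00, -8.53874143e-02]), 'dq': array([ 0.00040672,  0.00062643, -0.00092031, -0.001351  ,  0.00048936,
        0.00024307]), 'joint_torque': array([ 9.51774382e-04, -5.59822297e+01, -4.91769826e+01,  7.70053128e-02,
        3.51730711e-02, -1.61783637e-04]), 'tool_pos': array([ 0.24929873, -0.54515623,  0.22859491]), 'orientation': array([-2.64226516e+00,  1.69736806e+00,  2.27301683e-03]), 'force': array([ 0.4585141 , -0.16258966,  1.40947482]), 'wrist_torque': array([ 0.01087667, -0.01893384, -0.01524607]), 'opening': 0.0930572413563049}
top {'K': array([[572.86326858,   0.        , 327.64848814],
       [  0.        , 572.86326858, 251.95579759],
       [  0.        ,   0.        ,   1.        ]]), 'eye': array([0.42822899, 0.02465192, 1.39088762]), 'orientation': array([ 0.10383563, -0.11636783, -1.54282251])}
side {'K': array([[488.32013768,   0.        , 322.74557679],
       [  0.        , 488.32013768, 243.12319791],
       [  0.        ,   0.        ,   1.        ]]), 'eye': array([0.2273506 , 0.57185305, 0.83677574]), 'orientation': array([ 0.28744702, -0.89871471, -2.42218027])}
```

View pics/top0.png

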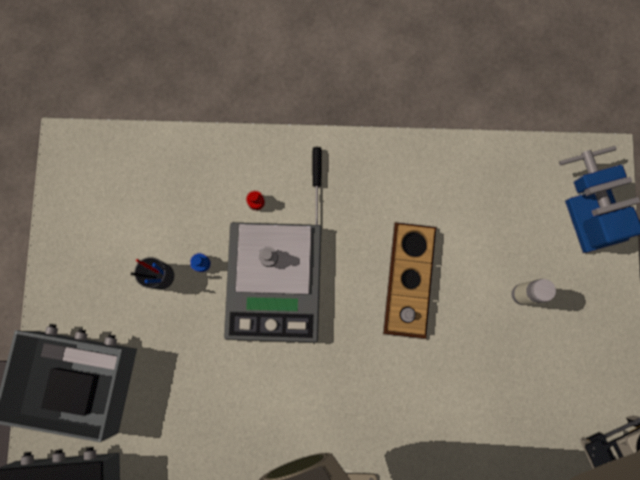

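View pics/side0.png

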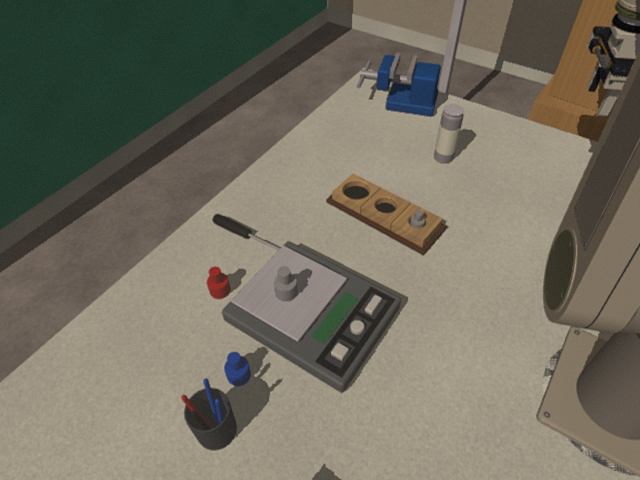

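The top view shows the square key at about (245,324), the round key at (271,325) and the bar key at (297,325). The big weight is at (268,257), the mid well at (410,279), the large well at (413,243), and the small weight at (407,315). I'll zoom in and measure next.

```bash
cat > h.py <<'E'
import numpy as np,cv2
from scipy.spatial.transform import Rotation as R
from plant import *
def cloud(n,d):
    c=camera_params(n);K=c["K"]
    v,u=np.mgrid[:480,:640]
    P=np.stack([(u-K[0,2])/K[0,0]*d,-(v-K[1,2])/K[1,1]*d,-d],-1)
    return P@R.from_rotvec(c["orientation"]).as_matrix().T+c["eye"]
def onplane(n,uv,z):
    c=camera_params(n);K=c["K"];uv=np.atleast_2d(np.array(uv,float))
    r=np.stack([(uv[:,0]-K[0,2])/K[0,0],-(uv[:,1]-K[1,2])/K[1,1],-np.ones(len(uv))],-1)@R.from_rotvec(c["orientation"]).as_matrix().T
    return c["eye"]+r*((z-c["eye"][2])/r[:,2])[:,None]
def proj(n,P):
    c=camera_params(n);K=c["K"]
    q=(np.atleast_2d(P)-c["eye"])@R.from_rotvec(c["orientation"]).as_matrix()
    return np.stack([K[0,2]+K[0,0]*q[:,0]/-q[:,2],K[1,2]-K[1,1]*q[:,1]/-q[:,2]],-1)
E
python3 - <<'E'
from h import *
for n,(a,b,c,d) in {"top":(215,215,445,345),"side":(180,170,460,395)}.items():
    p=cv2.imread(f"pics/{n}0.png")[b:d,a:c]
    f=800/(c-a) if n=="top" else 2.6
    cv2.imwrite(f"pics/{n}0z.png",cv2.resize(p,None,fx=f,fy=f,interpolation=cv2.INTER_CUBIC)); print(f)
    D=np.load(f"pics/{n}0.npy");C=cloud(n,D)
    uvs={"top":[(245,324),(271,325),(297,325),(268,250),(268,257),(240,280),(410,279),(413,243),(407,315),(360,300),(400,297)],"side":[(340,350),(357,327),(373,304),(285,270),(290,312),(385,205),(355,191),(418,214),(300,200)]}[n]
    for u,v in uvs: print(n,(u,v),C[v,u].round(4))
E
```

```text
3.4782608695652173
top (245, 324) [0.4444 0.2025 0.0597]
top (271, 325) [0.4437 0.143  0.0548]
top (297, 325) [0.4452 0.0829 0.0551]
top (268, 250) [0.4282 0.0247 1.3909]
top (268, 257) [0.5931 0.1494 0.1233]
top (240, 280) [0.5468 0.2205 0.0471]
top (410, 279) [ 0.5617 -0.1831  0.0228]
top (413, 243) [ 0.6495 -0.1901  0.022 ]
top (407, 315) [ 0.4741 -0.1699  0.0662]
top (360, 300) [ 0.51   -0.0656 -0.0041]
top (400, 297) [ 0.5169 -0.1572  0.0385]
2.6
side (340, 350) [0.4453 0.2051 0.0546]
side (357, 327) [0.4444 0.1475 0.0536]
side (373, 304) [0.4453 0.0861 0.0517]
side (285, 270) [0.5989 0.1535 0.1232]
side (290, 312) [0.5677 0.1882 0.053 ]
side (385, 205) [ 0.57   -0.195   0.0178]
side (355, 191) [ 0.6546 -0.1975  0.0185]
side (418, 214) [ 0.4768 -0.168   0.0621]
side (300, 200) [ 0.7622 -0.1154 -0.0014]
```

Run:
```python
from h import *
# fit per height band in top cloud
for n in("top","side"):
    D=np.load(f"pics/{n}0.npy");C=cloud(n,D);v=D>0
    X,Y,Z=C[...,0],C[...,1],C[...,2]
    reg=v&(X>0.25)&(X<0.75)&(Y>-.3)&(Y<.35)
    h,e=np.histogram(Z[reg],bins=np.arange(-.02,.2,.004)); print(n,list(zip(e.round(3),h)))
    knob=reg&(Z>.105)&(Z<.135)
    print("high pts",knob.sum(), C[knob].mean(0), C[knob].min(0),C[knob].max(0))
```

```text
top [(np.float64(-0.02), np.int64(0)), (np.float64(-0.016), np.int64(1)), (np.float64(-0.012), np.int64(57)), (np.float64(-0.008), np.int64(2496)), (np.float64(-0.004), np.int64(14726)), (np.float64(0.0), np.int64(17476)), (np.float64(0.004), np.int64(4308)), (np.float64(0.008), np.int64(597)), (np.float64(0.012), np.int64(629)), (np.float64(0.016), np.int64(616)), (np.float64(0.02), np.int64(384)), (np.float64(0.024), np.int64(126)), (np.float64(0.028), np.int64(220)), (np.float64(0.032), np.int64(1113)), (np.float64(0.036), np.int64(1507)), (np.float64(0.04), np.int64(1787)), (np.float64(0.044), np.int64(2837)), (np.float64(0.048), np.int64(1738)), (np.float64(0.052), np.int64(2311)), (np.float64(0.056), np.int64(1888)), (np.float64(0.06), np.int64(302)), (np.float64(0.064), np.int64(100)), (np.float64(0.068), np.int64(58)), (np.float64(0.072), np.int64(20)), (np.float64(0.076), np.int64(7)), (np.float64(0.08), np.int64(7)), (np.float64(0.084), np.int64(24)), (np.float64(0.088), np.int64(91)), (np.float64(0.092), np.int64(59)), (np.float64(0.096), np.int64(9)), (np.float64(0.1), np
[... 2220 characters left out ...]
64(2)), (np.float64(0.128), np.int64(0)), (np.float64(0.132), np.int64(0)), (np.float64(0.136), np.int64(0)), (np.float64(0.14), np.int64(0)), (np.float64(0.144), np.int64(0)), (np.float64(0.148), np.int64(0)), (np.float64(0.152), np.int64(0)), (np.float64(0.156), np.int64(0)), (np.float64(0.16), np.int64(0)), (np.float64(0.164), np.int64(0)), (np.float64(0.168), np.int64(0)), (np.float64(0.172), np.int64(0)), (np.float64(0.176), np.int64(0)), (np.float64(0.18), np.int64(0)), (np.float64(0.184), np.int64(0)), (np.float64(0.188), np.int64(0)), (np.float64(0.192), np.int64(0))]
high pts 170 [0.59805993 0.15922157 0.11814462] [0.58784874 0.14538902 0.10509875] [0.61259894 0.16940431 0.12413898]
```

View pics/top0z.png

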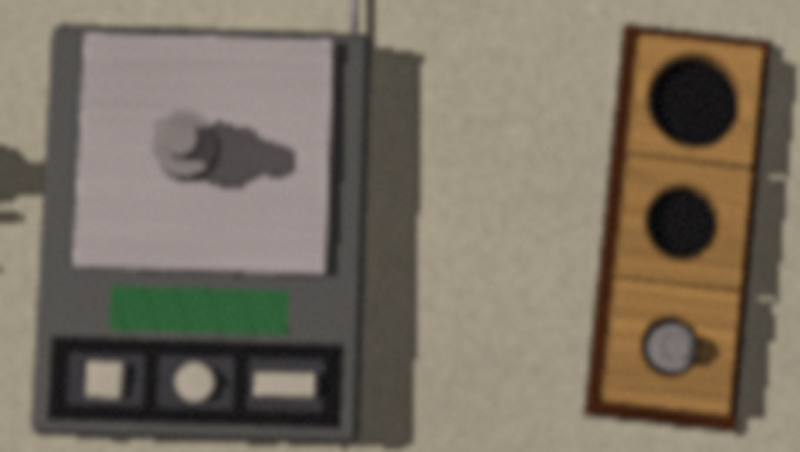

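View pics/side0z.png

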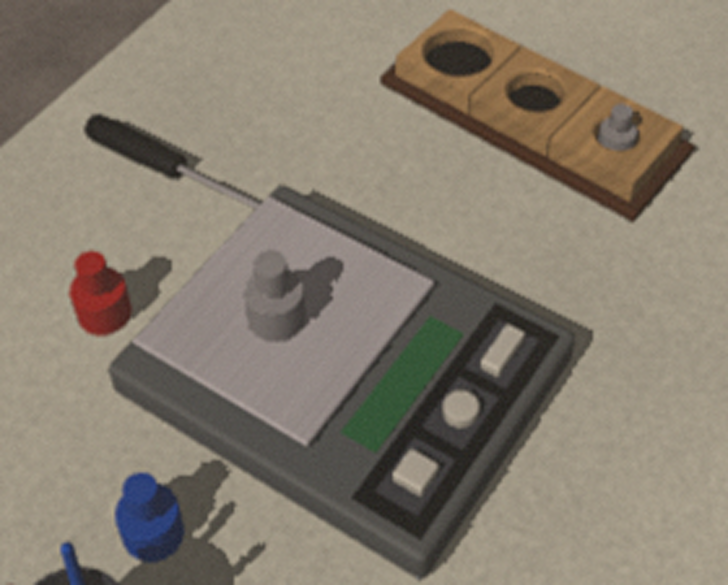

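The zooms show three distinct keys in the order square, round, bar going toward -y, and the empty middle well sits between the large well and the small weight. Now I'll take sub-pixel centroids in both views.

```bash
cat > meas.py <<'E'
from h import *
def blob(n,p,seed,cond,win=18):
    g=cv2.cvtColor(p,cv2.COLOR_BGR2GRAY).astype(int)
    m=cond(p.astype(int),g).astype(np.uint8)
    _,l,st,ce=cv2.connectedComponentsWithStats(m)
    k=l[seed[1],seed[0]]
    return (ce[k],st[k]) if k else (None,None)
if __name__=="__main__":
    S={"top":dict(sq=(245,324),rd=(271,325),bar=(297,325)),"side":dict(sq=(340,350),rd=(357,327),bar=(373,304))}
    W={"top":dict(mid=(410,279),large=(413,243)),"side":dict(mid=(385,207),large=(355,192))}
    for n in S:
        p=cv2.imread(f"pics/{n}0.png")
        for k,s in S[n].items():
            c,st=blob(n,p,s,lambda p,g:g>125)
            print(n,k,p[s[1],s[0]],c,st,onplane(n,c,.057).round(4) if c is not None else "")
        for k,s in W[n].items():
            c,st=blob(n,p,s,lambda p,g:g<45)
            print(n,k,p[s[1],s[0]],c,st, onplane(n,c,.036).round(4),onplane(n,c,.018).round(4))
E
python3 meas.py
```

```text
top sq [142 158 168] [244.25274725 323.41758242] [240 319  10  10  91] [[0.4458 0.2046 0.057 ]]
top rd [141 156 167] [270.32142857 324.4047619 ] [266 320  10  10  84] [[0.445  0.1444 0.057 ]]
top bar [141 156 167] [295.93269231 325.02884615] [288 322  17   7 104] [[0.445  0.0853 0.057 ]]
top mid [23 24 26] [410.25783972 278.58885017] [401 269  19  20 287] [[ 0.5614 -0.1817  0.036 ]] [[ 0.5632 -0.1844  0.018 ]]
top large [21 24 25] [413.60645161 243.7483871 ] [402 232  24  24 465] [[ 0.6454 -0.1894  0.036 ]] [[ 0.6483 -0.1922  0.018 ]]
side sq [138 153 163] [338.89820359 350.92215569] [331 343  17  17 167] [[0.4453 0.2088 0.057 ]]
side rd [137 151 160] [356.54135338 326.53383459] [351 321  13  13 133] [[0.4447 0.149  0.057 ]]
side bar [135 152 161] [372.3028169  304.08450704] [365 295  16  19 142] [[0.4449 0.0903 0.057 ]]
side mid [34 40 45] [385.12727273 207.39090909] [376 203  19   9 110] [[ 0.5584 -0.1712  0.036 ]] [[ 0.5658 -0.1879  0.018 ]]Traceback (most recent call last):
  File "meas.py", line 18, in <module>
    print(n,k,p[s[1],s[0]],c,st, onplane(n,c,.036).round(4),onplane(n,c,.018).round(4))
                                 ~~~~~~~^^^^^^^^^^
  File "h.py", line 11, in onplane
    r=np.stack([(uv[:,0]-K[0,2])/K[0,0],-(uv[:,1]-K[1,2])/K[1,1],-np.ones(len(uv))],-1)@R.from_rotvec(c["orientation"]).as_matrix().T
                                          ~~^^^^^
IndexError: index 1 is out of bounds for axis 1 with size 1
```

Run:
```python
from h import *
import plant
print([k for k in dir(plant) if not k.startswith('_')]); print("tips",getattr(plant,'tips_ahead',None))
s=read_state();M=R.from_rotvec(s["orientation"]).as_matrix();print(M.round(3),s["tool_pos"]);print(np.degrees(np.arctan2(M[1,0],M[0,0])))
# rack: compare fits using wood mask
p=cv2.imread("pics/top0.png");hsv=cv2.cvtColor(p,cv2.COLOR_BGR2HSV)
print(hsv[297,400],hsv[300,360],hsv[330,388])
m=cv2.inRange(hsv,(8,110,70),(22,255,255));n,l,st,ce=cv2.connectedComponentsWithStats(m)
k=l[297,400];print(st[k],ce[k])
cn=cv2.findContours((l==k).astype(np.uint8),cv2.RETR_EXTERNAL,cv2.CHAIN_APPROX_NONE)[0][0]
r=cv2.minAreaRect(cn);b=cv2.boxPoints(r);print(r,onplane("top",b,.036).round(4),onplane("top",[r[0]],.036))
```

```text
['IKError', 'camera_params', 'close_job', 'read_camera', 'read_state', 'tips_ahead']
tips 0.011
[[ 0.416 -0.909 -0.001]
 [-0.909 -0.416  0.002]
 [-0.002 -0.    -1.   ]] [ 0.24931049 -0.54520157  0.22870665]
-65.43342474757823
[ 16 145 153] [ 20  45 160] [ 14 158  87]
[ 387  223   49  113 3179] [410.31110412 282.2831079 ]
((409.8495788574219, 279.0342712402344), (40.49214172363281, 109.22145080566406), 5.599339485168457) [[ 0.4356 -0.1214  0.036 ]
 [ 0.6956 -0.1444  0.036 ]
 [ 0.6885 -0.2416  0.036 ]
 [ 0.4287 -0.2161  0.036 ]] [[ 0.56032492 -0.18071785  0.036     ]]
```

```bash
cat > go.py <<'E'
import sys
from h import *
def go(x,y,z,yawdeg=None):
    s=read_state();M=R.from_rotvec(s["orientation"]).as_matrix()
    d=M.T@(np.array([x,y,z])-s["tool_pos"])*100
    yaw=np.degrees(np.arctan2(M[1,0],M[0,0]))
    t=0 if yawdeg is None else -np.radians((yawdeg-yaw+90)%180-90)
    print("t",round(s["t"],2),"tcp",s["tool_pos"].round(4),"yaw",round(yaw,2),"tilt",np.degrees(np.arccos(-M[2,2])).round(2),"F",s["force"].round(2),"op",round(s["opening"],4))
    print("shift cm",d.round(2),"turn",round(t,3),"norm",np.linalg.norm(d).round(1),"q",s["q"].round(2))
if __name__=="__main__": go(*map(float,sys.argv[1:]))
E
python3 go.py .445 .206 .2 -91
```

```text
t 0.1 tcp [ 0.2493 -0.5452  0.2287] yaw -65.43 tilt 0.09 F [ 0.57 -0.17 -0.93] op 0.0928
shift cm [-60.18 -49.03   2.98] turn 0.446 norm 77.7 q [-1.23  0.13  1.49 -0.    1.52 -0.09]
```

Emit:
play_rows(
  increments=[
    [[-3.7,-3.1,0,0.05],[-7.4,-6.2,0,0.1],[-11.1,-9.3,0,0.15],[-14.8,-12.4,0,0.2],[-18.5,-15.5,0,0.25]],
  ],
  jaw=0,
  squeeze=10,
)

```text
t: 0.6
tool_pos: [0.3133, -0.3106, 0.2285]
orientation: [-2.407, 2.017, 0.003]
force: [0.1, -0.5, 0.2]
opening: 0.0576
```

```bash
python3 go.py .445 .206 .2 -91
```

```text
t 0.6 tcp [ 0.3133 -0.3106  0.2285] yaw -79.9 tilt 0.13 F [ 0.07 -0.47  0.15] op 0.0576
shift cm [-48.54 -22.02   2.95] turn 0.194 norm 53.4 q [-0.9  -0.31  1.91  0.    1.55  0.5 ]
```

Emit:
play_rows(
  increments=[
    [[-4.3,-2,0.3,0.04],[-8.6,-4,0.6,0.08],[-12.9,-6,0.9,0.12],[-17.2,-8,1.2,0.16],[-21.5,-10,1.5,0.19]],
  ],
)

```text
t: 1.1
tool_pos: [0.3739, -0.0795, 0.2137]
orientation: [-2.203, 2.238, 0.003]
force: [2.0, 0.5, -0.0]
opening: 0.0178
```

```bash
python3 go.py .445 .206 .2 -91
```

```text
t 1.1 tcp [ 0.3739 -0.0795  0.2137] yaw -90.91 tilt 0.12 F [ 1.97  0.52 -0.01] op 0.0178
shift cm [-28.65  -6.66   1.42] turn 0.002 norm 29.4 q [-0.35 -0.49  2.07  0.    1.57  1.24]
```

Emit:
play_rows(
  increments=[
    [[-4.8,-1.2,0,0],[-9.6,-2.4,0,0],[-14.4,-3.6,0,0],[-19.2,-4.8,0,0],[-24,-6,0,0]],
  ],
)

```text
t: 1.6
tool_pos: [0.4376, 0.1618, 0.2139]
orientation: [-2.203, 2.238, 0.003]
force: [1.3, -1.3, 0.0]
opening: 0.0008
```

Emit:
play_rows(
  increments=[
    [[-4.0,-0.6,2.0,0],[-4.5,-0.6,4.0,0],[-4.5,-0.6,7.0,0],[-4.5,-0.6,7.0,0]],
  ],
)

```text
t: 2.0
tool_pos: [0.4408, 0.2063, 0.1392]
orientation: [2.201, -2.232, -0.008]
force: [-0.5, -0.1, -0.9]
opening: 0.0004
```

```bash
python3 go.py .445 .206 .1 -91
python3 - <<'E'
from h import *
s=read_state();M=R.from_rotvec(s["orientation"]).as_matrix();tip=s["tool_pos"]+M[:,2]*.011
for n in("top","side"):
    p,d=read_camera(n);cv2.imwrite(f"pics/{n}1.png",p);np.save(f"pics/{n}1.npy",d)
    u=proj(n,tip)[0];print(n,u,tip)
    a,b=max(0,int(u[0])-80),max(0,int(u[1])-70)
    q=cv2.resize(p[b:b+140,a:a+160],None,fx=5,fy=4,interpolation=cv2.INTER_CUBIC) if 0 else cv2.resize(p[b:b+140,a:a+160],None,fx=4,fy=4,interpolation=cv2.INTER_CUBIC)
    cv2.circle(q,(int((u[0]-a)*4),int((u[1]-b)*4)),3,(0,255,255),-1)
    cv2.imwrite(f"pics/{n}1z.png",q);print(a,b)
E
```

```text
t 2.0 tcp [0.4408 0.2063 0.1392] yaw -90.81 tilt 0.49 F [-0.54 -0.12 -0.85] op 0.0004
shift cm [ 0.02 -0.45  3.92] turn 0.003 norm 3.9 q [ 0.33 -0.11  1.9   0.    1.36  1.92]
top [238.97300118 325.17159074] [0.4407526  0.2063246  0.12825005]
158 255
side [342.51747529 330.18706155] [0.4407526  0.2063246  0.12825005]
262 260
```

View pics/side1z.png

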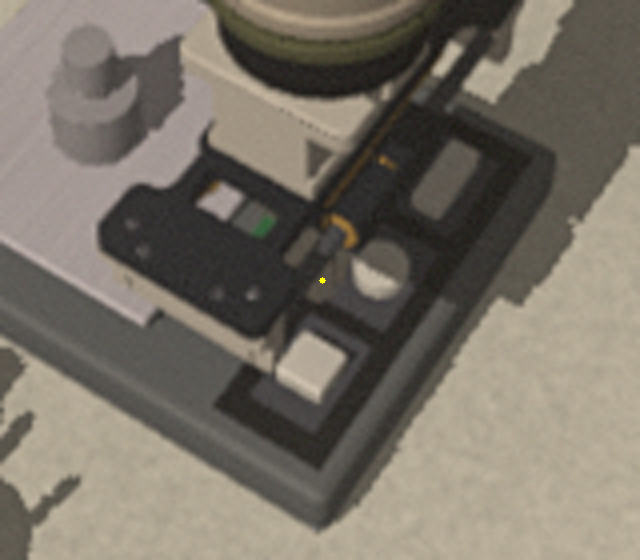

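View pics/top1z.png

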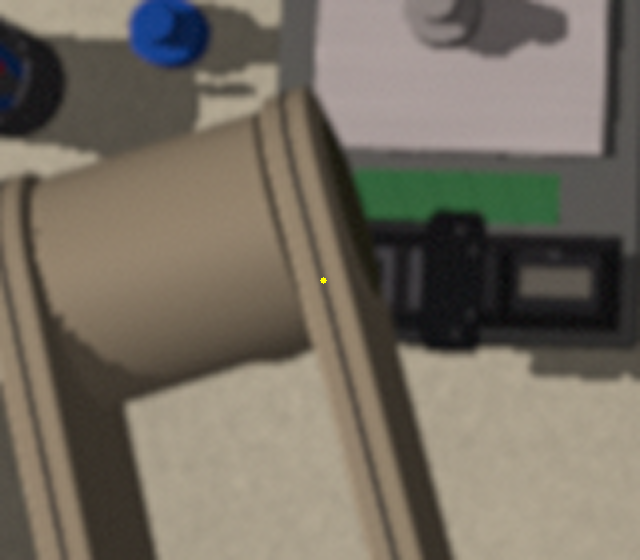

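The side view shows the closed fingertips hovering just beyond the square key, with their predicted point at about (342,330). The top view is blocked by the arm. Next I'll correct x and descend in stages.

Emit:
play_rows(
  increments=[
    [[0,-0.45,2.0,0],[0,-0.45,4.5,0],[0,-0.45,6.4,0],[0,-0.45,6.4,0],[0,-0.45,6.4,0]],
  ],
)

```text
t: 2.6
tool_pos: [0.4489, 0.2065, 0.0815]
orientation: [-2.203, 2.239, 0.003]
force: [1.1, -0.5, 1.0]
opening: 0.0004
```

```bash
python3 go.py .445 .206 .0625 -91
python3 - <<'E'
from h import *
p,d=read_camera("side");cv2.imwrite("pics/side2.png",cv2.resize(p[260:400,262:422],None,fx=4,fy=4,interpolation=cv2.INTER_CUBIC))
E
```

```text
t 2.6 tcp [0.4489 0.2065 0.0815] yaw -90.93 tilt 0.11 F [ 1.06 -0.5   1.02] op 0.0004
shift cm [0.06 0.39 1.9 ] turn 0.001 norm 1.9 q [ 0.33 -0.03  1.93  0.    1.24  1.91]
```

View pics/side2.png

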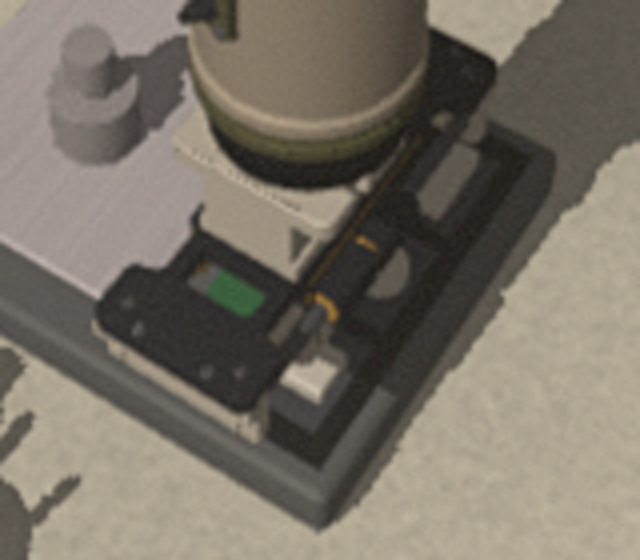

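Side view: the tips are right over the square key, which is at zoom (313,370). Pressing it now.

Emit:
play_rows(
  increments=[
    [[0.05,0.3,0.6,0],[0.05,0.3,1.2,0],[0.05,0.3,1.6,0],[0.05,0.3,1.9,0],[0.05,0.3,1.9,0]],
  ],
)

```text
t: 3.15
tool_pos: [0.4466, 0.2064, 0.063]
orientation: [-2.202, 2.238, 0.002]
force: [1.4, -0.2, 4.0]
opening: 0.0003
```

Emit:
play_rows(
  increments=[
    [[0,0,0,0],[0,0,0,0]],
  ],
)

```text
t: 3.35
tool_pos: [0.4466, 0.2065, 0.0631]
orientation: [-2.202, 2.238, 0.002]
force: [-0.7, -0.1, 3.4]
opening: 0.0002
```

Emit:
play_rows(
  increments=[
    [[0,0,0.1,0],[0,0,0.1,0],[0,0,0.1,0]],
  ],
)

```text
t: 3.65
tool_pos: [0.4466, 0.2064, 0.0623]
orientation: [-2.202, 2.238, 0.002]
force: [-1.3, -0.3, 5.0]
opening: 0.0006
```

Run:
```python
from h import *
s=read_state();print(s["force"],s["tool_pos"])
p,d=read_camera("side");cv2.imwrite("pics/side3.png",cv2.resize(p[260:400,262:422],None,fx=4,fy=4,interpolation=cv2.INTER_CUBIC))
```

```text
[-1.32076774 -0.31615889  4.99341298] [0.44664049 0.20643365 0.06226672]
```

View pics/side3.png

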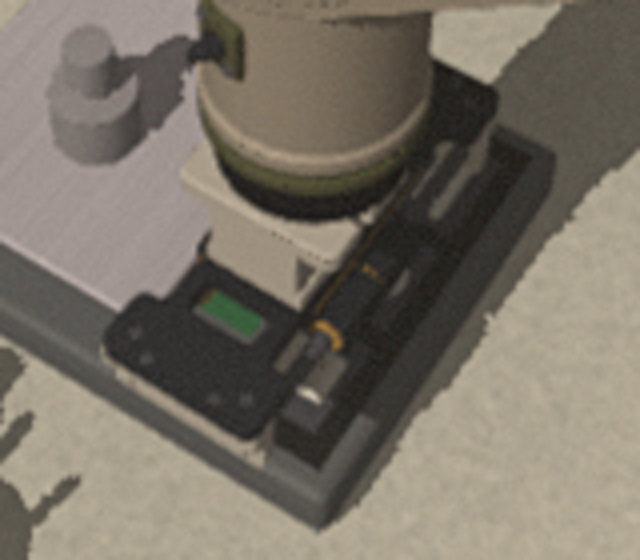

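The square key is sunk under the tips at about 5 N. Lifting off now, then on to the bar.

Emit:
play_rows(
  increments=[
    [[0,0,-0.8,0],[0,0,-1.8,0],[0,0,-2.5,0],[0,0,-2.5,0],[0,0,-2.5,0]],
  ],
)

```text
t: 4.2
tool_pos: [0.4467, 0.2064, 0.0875]
orientation: [-2.202, 2.237, 0.001]
force: [0.3, 0.4, -0.7]
opening: 0.0005
```

```bash
python3 go.py .445 .0875 .087 -91
```

```text
t 4.2 tcp [0.4467 0.2064 0.0875] yaw -90.91 tilt 0.15 F [ 0.29  0.43 -0.68] op 0.0005
shift cm [11.89 -0.02  0.02] turn 0.002 norm 11.9 q [ 0.33 -0.05  1.94  0.    1.25  1.91]
```

Emit:
play_rows(
  increments=[
    [[3,0,0,0],[6.5,0,0,0],[10,0,0,0],[11.9,0,0,0],[11.9,0,0,0]],
  ],
)

```text
t: 4.7
tool_pos: [0.4444, 0.0855, 0.0867]
orientation: [-2.2, 2.241, 0.002]
force: [-0.2, -0.4, -0.3]
opening: 0.0007
```

```bash
python3 go.py .445 .0875 .063 -91;  python3 - <<'E'
from h import *
p,d=read_camera("side");cv2.imwrite("pics/side4.png",cv2.resize(p[240:380,292:452],None,fx=4,fy=4,interpolation=cv2.INTER_CUBIC))
E
```

```text
t 4.7 tcp [0.4444 0.0855 0.0867] yaw -91.07 tilt 0.1 F [-0.19 -0.44 -0.28] op 0.0007
shift cm [-0.2  -0.06  2.37] turn -0.001 norm 2.4 q [ 0.08 -0.16  2.04  0.    1.26  1.66]
```

View pics/side4.png

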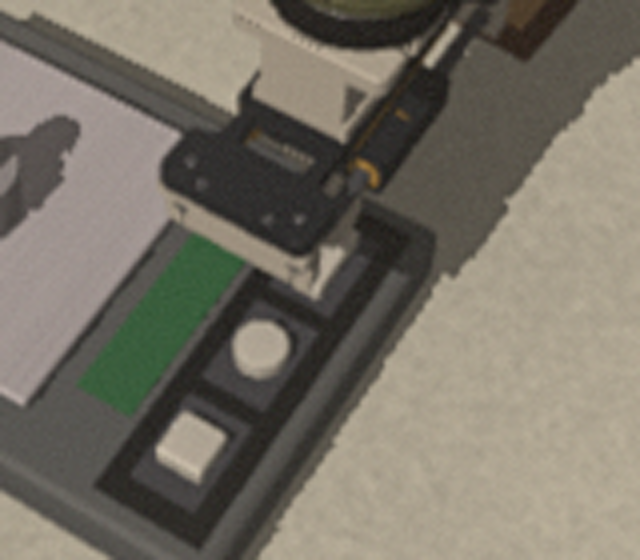

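The square key is up again at zoom (190,445), and the gripper hides the bar beneath it. Pressing the bar.

Emit:
play_rows(
  increments=[
    [[-0.1,-0.05,0.6,0],[-0.1,-0.05,1.3,0],[-0.1,-0.05,2.0,0],[-0.1,-0.05,2.45,0],[-0.1,-0.05,2.45,0]],
  ],
)

```text
t: 5.25
tool_pos: [0.4449, 0.0886, 0.0623]
orientation: [-2.201, 2.239, 0.004]
force: [-3.4, 1.5, 4.0]
opening: 0.0003
```

Emit:
play_rows(
  increments=[
    [[0,0,0.05,0],[0,0,0.05,0],[0,0,0.05,0]],
  ],
)

```text
t: 5.55
tool_pos: [0.4449, 0.0886, 0.0622]
orientation: [-2.202, 2.239, 0.003]
force: [-3.3, -2.2, 9.0]
opening: 0.0004
```

Emit:
play_rows(
  increments=[
    [[0,0,-0.8,0],[0,0,-1.8,0],[0,0,-2.5,0],[0,0,-2.5,0],[0,0,-2.5,0]],
  ],
)

```text
t: 6.05
tool_pos: [0.445, 0.0887, 0.0873]
orientation: [-2.202, 2.239, 0.003]
force: [-0.6, -0.3, -0.7]
opening: 0.0004
```

Emit:
play_rows(
  increments=[
    [[-2,0,0,0],[-4,0,0,0],[-5.7,0,0,0],[-5.7,0,0,0],[-5.7,0,0,0]],
  ],
)

```text
t: 6.55
tool_pos: [0.4456, 0.1455, 0.087]
orientation: [-2.204, 2.238, 0.003]
force: [0.2, 0.2, 0.3]
opening: 0.0004
```

```bash
python3 go.py .445 .146 .063 -91;  python3 - <<'E'
from h import *
p,d=read_camera("side");cv2.imwrite("pics/side5.png",cv2.resize(p[240:380,292:452],None,fx=4,fy=4,interpolation=cv2.INTER_CUBIC))
E
```

```text
t 6.55 tcp [0.4456 0.1455 0.087 ] yaw -90.89 tilt 0.13 F [0.18 0.22 0.32] op 0.0004
shift cm [-0.04  0.05  2.4 ] turn 0.002 norm 2.4 q [ 0.2  -0.11  2.    0.    1.25  1.79]
```

View pics/side5.png

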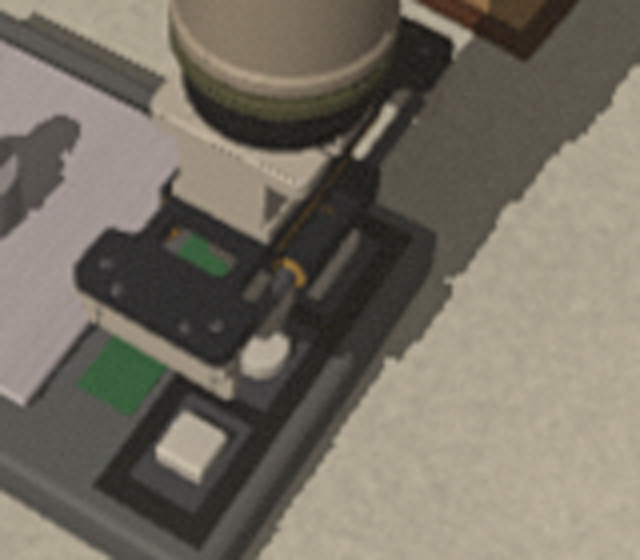

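The fingers are over the round key at zoom (265,355), and the square and bar keys look up.

Emit:
play_rows(
  increments=[
    [[0,0.05,0.6,0],[0,0.05,1.3,0],[0,0.05,2.0,0],[0,0.05,2.45,0],[0,0.05,2.45,0]],
  ],
)

```text
t: 7.1
tool_pos: [0.445, 0.1448, 0.0624]
orientation: [2.203, -2.24, -0.003]
force: [-1.8, -1.8, 4.0]
opening: 0.0008
```

Emit:
play_rows(
  increments=[
    [[0,0,0.05,0],[0,0,0.05,0],[0,0,0.05,0]],
  ],
)

```text
t: 7.4
tool_pos: [0.445, 0.1448, 0.0622]
orientation: [2.203, -2.24, -0.003]
force: [-3.5, -0.4, 7.6]
opening: 0.0004
```

Emit:
play_rows(
  increments=[
    [[0,0,-1,0],[0,0,-3,0],[0,0,-6,0],[0,0,-9,0],[0,0,-9,0]],
  ],
)

```text
t: 7.9
tool_pos: [0.448, 0.1452, 0.1572]
orientation: [-2.198, 2.236, -0.003]
force: [0.5, -0.0, -0.2]
opening: 0.0007
```

```bash
python3 go.py .599 .155 .152 -93
```

```text
t 7.9 tcp [0.448  0.1452 0.1572] yaw -90.96 tilt 0.37 F [ 0.5  -0.01 -0.17] op 0.0007
shift cm [ -1.23 -15.07   0.61] turn 0.036 norm 15.1 q [ 0.2  -0.19  1.93  0.    1.39  1.79]
```

Emit:
play_rows(
  increments=[
    [[-0.3,-4,-1,0.01],[-0.6,-8,-1,0.02],[-1,-12,-1,0.03],[-1,-15.1,-1,0.036],[-1,-15.1,-1,0.036]],
  ],
  jaw=6,
)

```text
t: 8.4
tool_pos: [0.6012, 0.152, 0.1661]
orientation: [-2.158, 2.277, -0.002]
force: [-0.3, -0.4, -1.0]
opening: 0.0359
```

```bash
python3 go.py .6 .155 .106 -93
python3 - <<'E'
from h import *
for n in("top","side"):
    C=cloud(n,np.load(f"pics/{n}0.npy"));m=(C[...,2]>.113)&(C[...,2]<.135)&(C[...,0]>.5)&(C[...,0]<.7)&(C[...,1]>.1)&(C[...,1]<.2)
    v,u=np.nonzero(m);print(n,m.sum(),u.mean(),v.mean(),onplane(n,[(u.mean(),v.mean())],.123),C[m].mean(0))
s=read_state();M=R.from_rotvec(s["orientation"]).as_matrix()
p,d=read_camera("side");cv2.imwrite("pics/side6.png",cv2.resize(p[180:340,200:380],None,fx=4,fy=3.75,interpolation=cv2.INTER_CUBIC))
p,d=read_camera("top");cv2.imwrite("pics/top6.png",cv2.resize(p[180:340,200:360],None,fx=3.75,fy=3.75,interpolation=cv2.INTER_CUBIC))
E
```

```text
t 8.4 tcp [0.6012 0.152  0.1661] yaw -93.09 tilt 0.28 F [-0.33 -0.43 -0.96] op 0.0359
shift cm [-0.27  0.16  6.01] turn -0.002 norm 6.0 q [0.16 0.22 1.51 0.   1.41 1.79]
top 96 266.1145833333333 253.85416666666666 [[0.60007348 0.15389451 0.123     ]] [0.60013397 0.15394062 0.1225482 ]
side 133 283.4887218045113 272.54135338345867 [[0.59784139 0.15961339 0.123     ]] [0.59904477 0.15827127 0.12071315]
```

View pics/side6.png

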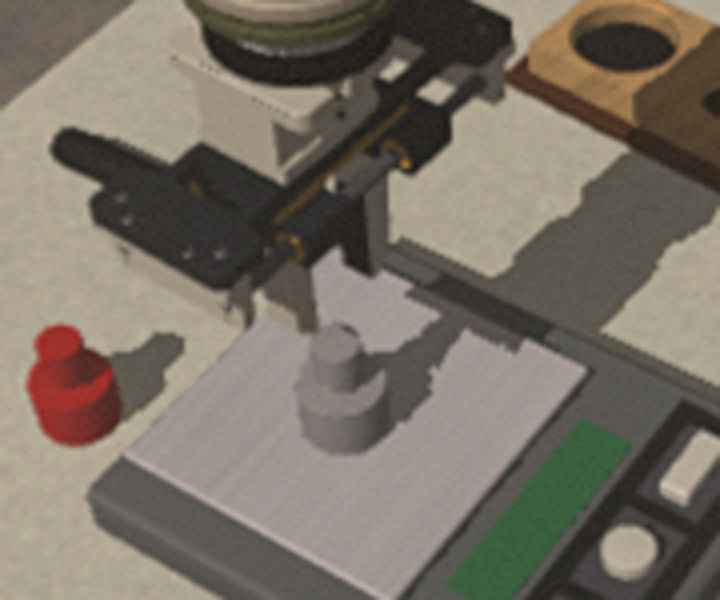

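View pics/top6.png

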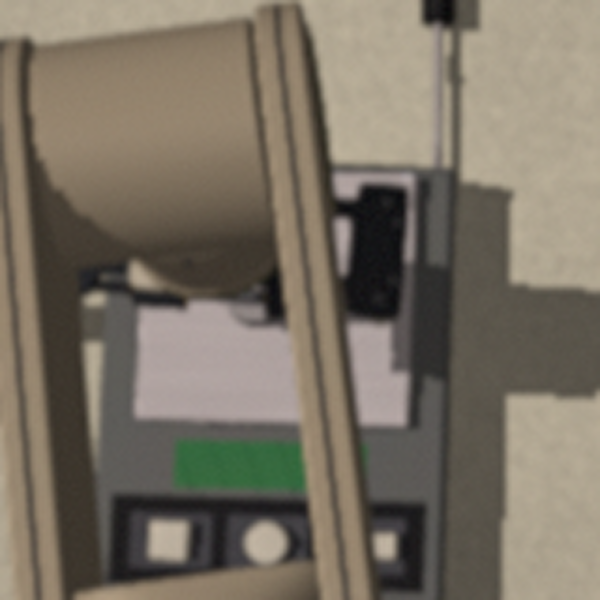

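The side view shows the weight standing at zoom (340,390), with the jaws opening above it. All three keys look up in the top view.

Emit:
play_rows(
  increments=[
    [[-0.25,0.15,0,0],[-0.25,0.15,0,0],[-0.25,0.15,2,0],[-0.25,0.15,4,0],[-0.25,0.15,4,0]],
  ],
  jaw=6,
)

```text
t: 9.0
tool_pos: [0.5946, 0.1549, 0.1237]
orientation: [2.162, -2.279, -0.004]
force: [-2.0, -0.6, -0.2]
opening: 0.06
```

```bash
python3 go.py .599 .155 .106 -93
python3 - <<'E'
from h import *
p,d=read_camera("side");cv2.imwrite("pics/side7.png",cv2.resize(p[220:320,230:350],None,fx=6,fy=6,interpolation=cv2.INTER_CUBIC))
E
```

```text
t 9.0 tcp [0.5946 0.1549 0.1237] yaw -93.02 tilt 0.15 F [-2.02 -0.55 -0.16] op 0.06
shift cm [-0.03 -0.44  1.77] turn -0.0 norm 1.8 q [0.17 0.24 1.56 0.   1.34 1.79]
```

View pics/side7.png

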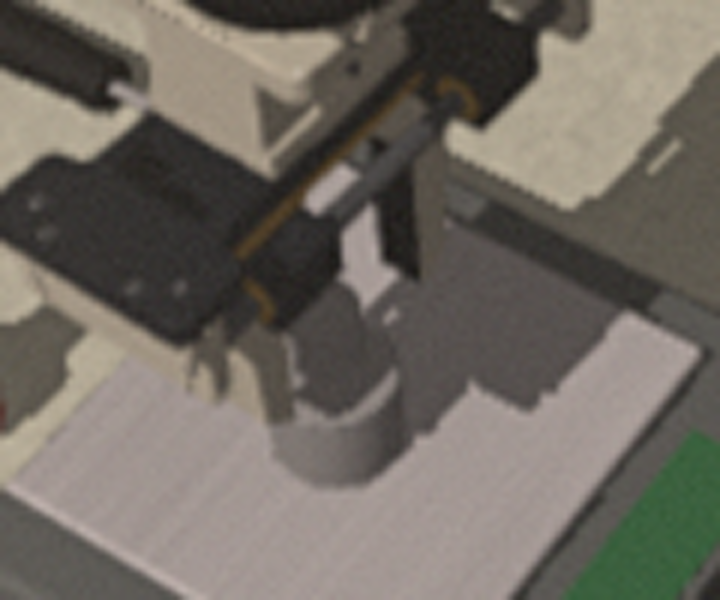

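Emit:
play_rows(
  increments=[
    [[0,-0.44,0,0],[0,-0.44,0.6,0],[0,-0.44,1.2,0],[0,-0.44,1.65,0],[0,-0.44,1.65,0]],
  ],
)

```text
t: 9.55
tool_pos: [0.5993, 0.1547, 0.1078]
orientation: [-2.162, 2.279, 0.004]
force: [0.3, -0.6, -0.6]
opening: 0.0604
```

```bash
python3 go.py .599 .155 .107 -93
python3 - <<'E'
from h import *
p,d=read_camera("side");cv2.imwrite("pics/side8.png",cv2.resize(p[220:320,230:350],None,fx=6,fy=6,interpolation=cv2.INTER_CUBIC))
E
```

```text
t 9.55 tcp [0.5993 0.1547 0.1078] yaw -93.02 tilt 0.14 F [ 0.29 -0.6  -0.57] op 0.0604
shift cm [-0.03  0.03  0.08] turn -0.0 norm 0.1 q [0.17 0.27 1.56 0.   1.32 1.79]
```

View pics/side8.png

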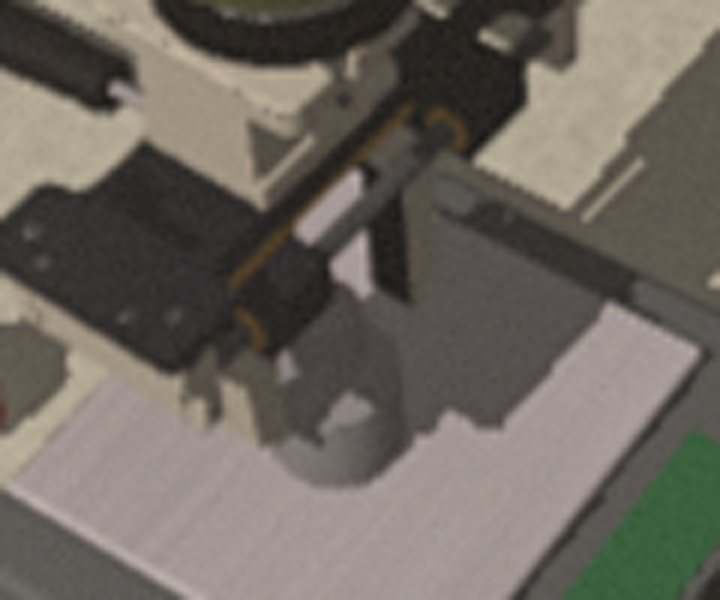

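The knob is between the fingers. Closing.

Emit:
play_rows(
  increments=[
    [[0,0,0,0],[0,0,0,0],[0,0,0,0],[0,0,0,0],[0,0,0,0]],
  ],
  jaw=1,
  squeeze=30,
)

```text
t: 10.1
tool_pos: [0.5996, 0.1548, 0.1085]
orientation: [-2.162, 2.279, 0.003]
force: [-0.3, 0.7, -0.0]
opening: 0.0249
```

Emit:
play_rows(
  increments=[
    [[0,0,-1,0],[0,0,-3,0],[0,0,-6,0],[0,0,-8,0],[0,0,-8,0]],
  ],
)

```text
t: 10.6
tool_pos: [0.6016, 0.1549, 0.1926]
orientation: [-2.158, 2.275, -0.002]
force: [0.1, -0.6, -5.1]
opening: 0.0232
```

```bash
python3 go.py .562 -.18 .18 -95
python3 - <<'E'
from h import *
p,d=read_camera("side");cv2.imwrite("pics/side9.png",cv2.resize(p[160:310,210:410],None,fx=4,fy=4,interpolation=cv2.INTER_CUBIC))
E
```

```text
t 10.6 tcp [0.6016 0.1549 0.1926] yaw -93.01 tilt 0.34 F [ 0.08 -0.57 -5.15] op 0.0232
shift cm [33.66  2.2   1.14] turn 0.035 norm 33.8 q [0.17 0.2  1.48 0.   1.46 1.79]
```

View pics/side9.png

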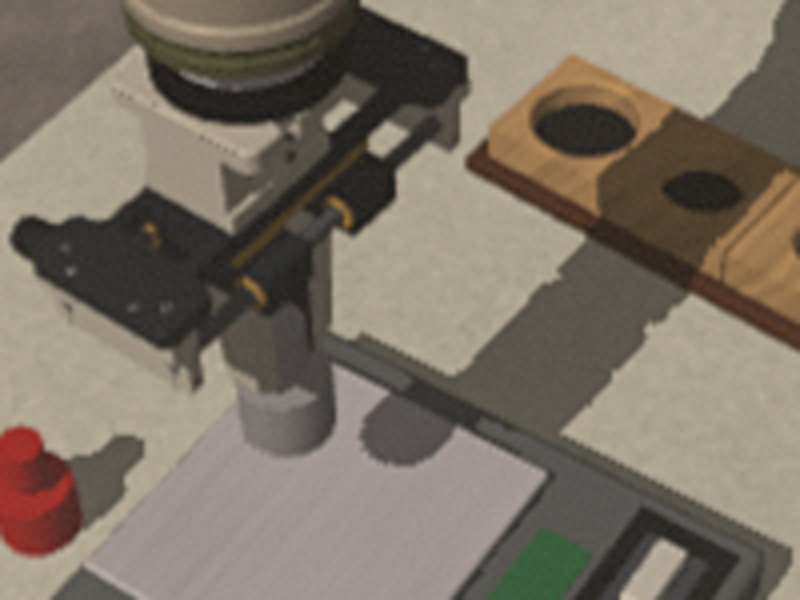

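The weight is held and hanging clear, with the force at -5 N. Next I'll refine the well centre by model fit in the first pictures from both cameras.

Run:
```python
from h import *
from scipy.optimize import minimize
F=4
def poly(n,c,z,r):
    a=np.linspace(0,2*np.pi,72,endpoint=False)
    return proj(n,np.stack([c[0]+r*np.cos(a),c[1]+r*np.sin(a),np.full(72,z)],-1))
def mask(n,c,r,box):
    a,b,w,h=box;ms=[]
    for z in(.034,.018):
        m=np.zeros((h*F,w*F),np.uint8)
        q=(poly(n,c,z,r)-[a,b]+.5)*F-.5
        cv2.fillPoly(m,[np.round(q*16).astype(np.int32)],255,shift=4);ms.append(m)
    return cv2.blur(ms[0]&ms[1],(5,5)).astype(float)/255
for n,w,seed,r,c0 in(("top","mid",(410,279),.026,(.562,-.183)),("top","large",(413,243),.033,(.647,-.19)),("side","mid",(385,206),.026,(.562,-.183)),("side","large",(355,191),.033,(.647,-.19))):
    p=cv2.imread(f"pics/{n}0.png");g=cv2.cvtColor(p,cv2.COLOR_BGR2GRAY)
    W=18 if r<.03 else 22
    box=(seed[0]-W,seed[1]-W,2*W,2*W) if n=="top" else (seed[0]-W,seed[1]-W+6,2*W,2*W-12)
    a,b,ww,hh=box
    G=cv2.resize(g[b:b+hh,a:a+ww].astype(np.float32),None,fx=F,fy=F,interpolation=cv2.INTER_CUBIC)
    def cost(c):
        m=cv2.GaussianBlur(mask(n,c,r,box),(0,0),3)
        A=np.stack([m.ravel(),np.ones(m.size)],1);s,res,_,_=np.linalg.lstsq(A,G.ravel().astype(float),rcond=None)
        return res[0]/m.size
    o=minimize(cost,c0,method="Nelder-Mead",options=dict(initial_simplex=np.array(c0)+np.array([[0,0],[.006,0],[0,.006]]),xatol=1e-4,fatol=.01))
    print(n,w,o.x.round(4),round(o.fun,1))
    v=cv2.cvtColor(G.clip(0,255).astype(np.uint8),cv2.COLOR_GRAY2BGR)
    for z in(.034,.018):
        cv2.polylines(v,[np.round((poly(n,o.x,z,r)-[a,b]+.5)*F).astype(int)],True,(0,255,0) if z>.03 else (0,0,255))
    cv2.imwrite(f"pics/fit_{n}_{w}.png",v)
ims=[cv2.resize(cv2.imread(f"pics/fit_{n}_{w}.png"),(380,280)) for n in("top","side") for w in("mid","large")]
cv2.imwrite("pics/fits.png",np.vstack([np.hstack(ims[:2]),np.hstack(ims[2:])]))
```

```text
top mid [ 0.5627 -0.1837] 145.6
top large [ 0.6476 -0.1916] 632.9
side mid [ 0.5635 -0.1812] 123.2
side large [ 0.6486 -0.1891] 441.4
```

View pics/fits.png

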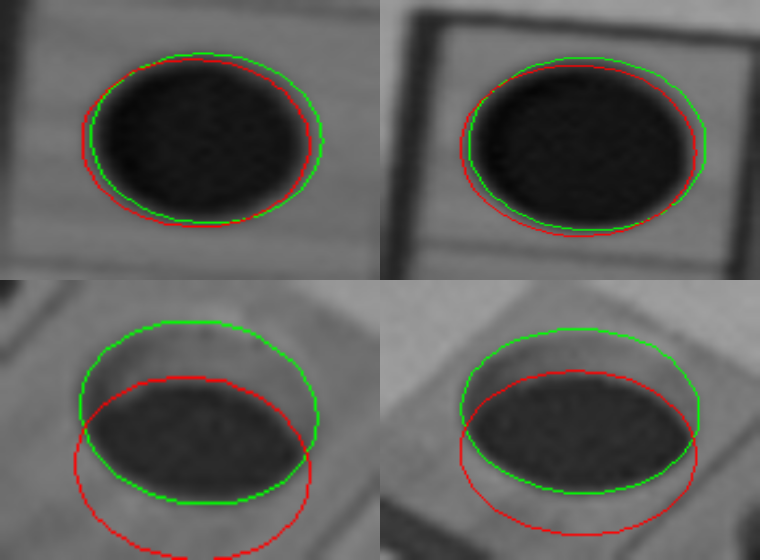

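The fits hug the wells, and the cameras agree to 2.5 mm: mid well at about (0.563, -0.1825), 85 mm from the large one as specified. Carrying the weight over.

Emit:
play_rows(
  increments=[
    [[3,0.2,0,0.01],[7.5,0.5,0,0.015],[12,0.8,0,0.02],[16.5,1.1,0,0.03],[21,1.4,0,0.04]],
  ],
)

```text
t: 11.15
tool_pos: [0.5737, -0.0555, 0.187]
orientation: [-2.115, 2.321, 0.005]
force: [1.0, -0.0, -4.2]
opening: 0.0231
```

```bash
python3 go.py .563 -.1825 .17 -95.3
```

```text
t 11.15 tcp [ 0.5737 -0.0555  0.187 ] yaw -95.31 tilt 0.2 F [ 1.04 -0.02 -4.19] op 0.0231
shift cm [12.75 -0.11  1.66] turn -0.0 norm 12.9 q [-0.19  0.09  1.61  0.    1.44  1.48]
```

Emit:
play_rows(
  increments=[
    [[4,-0.05,0.3,0],[8,-0.1,0.6,0],[11,-0.1,1,0],[12.75,-0.1,1.6,0],[12.75,-0.1,1.6,0]],
  ],
)

```text
t: 11.65
tool_pos: [0.561, -0.184, 0.1675]
orientation: [2.112, -2.324, -0.011]
force: [-0.6, 0.9, -6.1]
opening: 0.0235
```

Emit:
play_rows(
  increments=[
    [[0,0,0,0],[0,0,0,0]],
  ],
)

```text
t: 11.85
tool_pos: [0.5605, -0.1828, 0.1663]
orientation: [2.113, -2.323, -0.015]
force: [-0.8, 0.3, -6.0]
opening: 0.0231
```

```bash
python3 go.py .563 -.1825 .095 -95.3
python3 - <<'E'
from h import *
for n,a,b in(("side",320,130),("top",330,210)):
    p,d=read_camera(n);np.save(f"pics/{n}10.npy",d);cv2.imwrite(f"pics/{n}10.png",cv2.resize(p[b:b+120,a:a+150],None,fx=5,fy=5,interpolation=cv2.INTER_CUBIC))
E
```

```text
t 11.85 tcp [ 0.5605 -0.1828  0.1663] yaw -95.42 tilt 0.54 F [-0.79  0.27 -5.99] op 0.0231
shift cm [-0.02 -0.3   7.12] turn -0.002 norm 7.1 q [-0.4   0.15  1.59  0.    1.42  1.26]
```

View pics/side10.png

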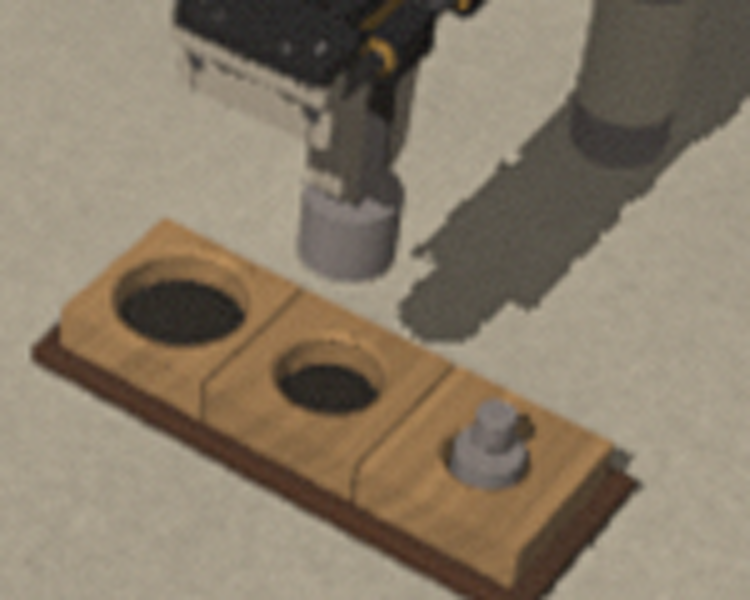

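View pics/top10.png

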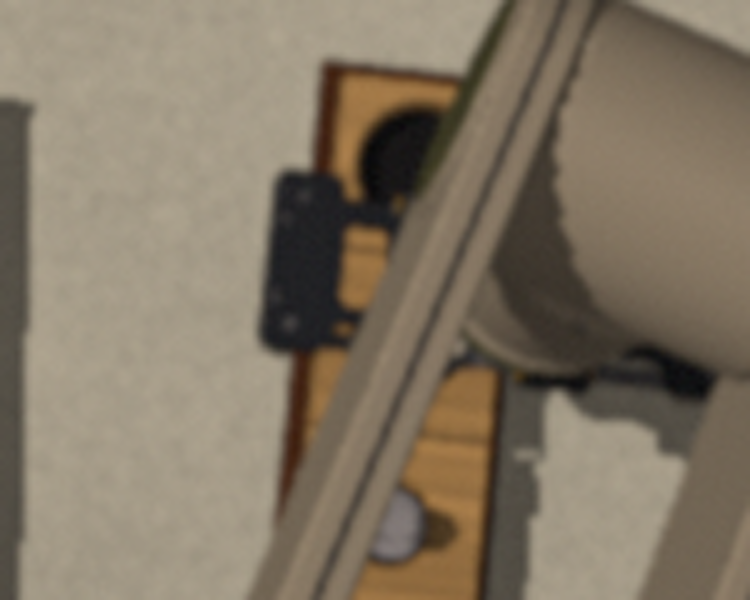

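The side view shows the weight hanging above, at zoom (350,235), with the well mouth at (330,370). The top view is blocked. I'll lower it to just above the mouth and compare.

Emit:
play_rows(
  increments=[
    [[0,-0.25,1.5,0],[0,-0.25,3.5,0],[0,-0.25,5.5,0],[0,-0.25,6.6,0],[0,-0.25,6.6,0]],
  ],
)

```text
t: 12.45
tool_pos: [0.5616, -0.1815, 0.0983]
orientation: [2.113, -2.32, -0.019]
force: [0.0, 0.0, -6.5]
opening: 0.0232
```

```bash
python3 go.py .563 -.1825 .0985 -95.3
```

```text
t 12.45 tcp [ 0.5616 -0.1815  0.0983] yaw -95.36 tilt 0.7 F [ 0.01  0.04 -6.53] op 0.0232
shift cm [ 0.08 -0.15 -0.02] turn -0.001 norm 0.2 q [-0.4   0.21  1.64  0.    1.3   1.26]
```

Emit:
play_rows(
  increments=[
    [[0.08,-0.15,0,0],[0.08,-0.15,0,0]],
  ],
)

```text
t: 12.65
tool_pos: [0.5637, -0.1826, 0.0991]
orientation: [2.114, -2.321, -0.017]
force: [-0.3, 0.1, -5.0]
opening: 0.0232
```

```bash
python3 go.py .563 -.1825 .0985 -95.3
cat > ov.py <<'E'
from h import *
import sys
name,dx,dy=sys.argv[1],float(sys.argv[2]),float(sys.argv[3])
p,d=read_camera("side");cv2.imwrite(f"pics/{name}_raw.png",p)
a,b,F=340,160,8
s=read_state();M=R.from_rotvec(s["orientation"]).as_matrix();T=s["tool_pos"]
o=T+M[:,2]*.0535+[dx,dy,0]
v=cv2.resize(p[b:b+75,a:a+100],None,fx=F,fy=F,interpolation=cv2.INTER_CUBIC)
an=np.linspace(0,2*np.pi,72,endpoint=False)
def circ(c,r,col):
    P=np.stack([c[0]+r*np.cos(an),c[1]+r*np.sin(an),np.full(72,c[2])],-1)
    cv2.polylines(v,[np.round((proj("side",P)-[a,b]+.5)*F).astype(int)],True,col)
up=-M[:,2]
circ(o,.022,(0,255,255));circ(o+up*.036,.022,(255,255,0))
circ((.5635,-.1812,.034),.026,(0,255,0))
cv2.imwrite(f"pics/{name}.png",v);print(o)
E
python3 ov.py side11 0 0
```

```text
t 12.65 tcp [ 0.5637 -0.1826  0.0991] yaw -95.34 tilt 0.63 F [-0.32  0.07 -4.98] op 0.0232
shift cm [-0.01  0.08  0.06] turn -0.001 norm 0.1 q [-0.4   0.22  1.63  0.    1.3   1.26]
[ 0.56335768 -0.18238266  0.04580876]
```

View pics/side11.png

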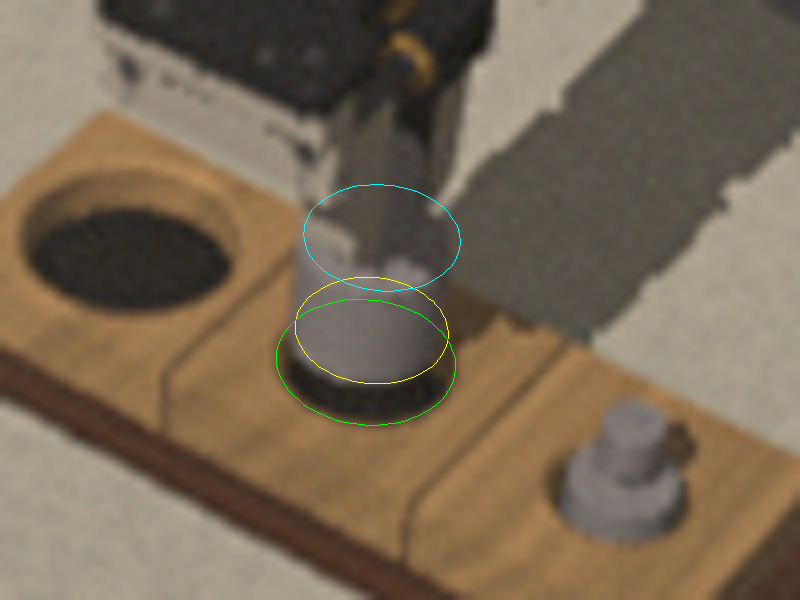

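The projected model of the held weight matches its image, and it sits centred over the well rim (green) within about 1 mm. Lowering into the well.

Emit:
play_rows(
  increments=[
    [[-0.04,0,0.5,0],[-0.04,0,1.0,0],[-0.04,0,1.5,0],[-0.04,0,1.8,0],[-0.04,0,1.8,0]],
  ],
)

```text
t: 13.2
tool_pos: [0.5631, -0.182, 0.0803]
orientation: [2.113, -2.32, -0.018]
force: [-0.8, 0.3, -4.5]
opening: 0.0232
```

```bash
python3 go.py .5635 -.182 .0715 -95.3;python3 ov.py side12 0 0
```

```text
t 13.2 tcp [ 0.5631 -0.182   0.0803] yaw -95.35 tilt 0.7 F [-0.8   0.34 -4.49] op 0.0232
shift cm [ 0.   -0.05  0.88] turn -0.001 norm 0.9 q [-0.4   0.24  1.65  0.    1.27  1.26]
[ 0.56286097 -0.18173063  0.02732478]
```

View pics/side12.png

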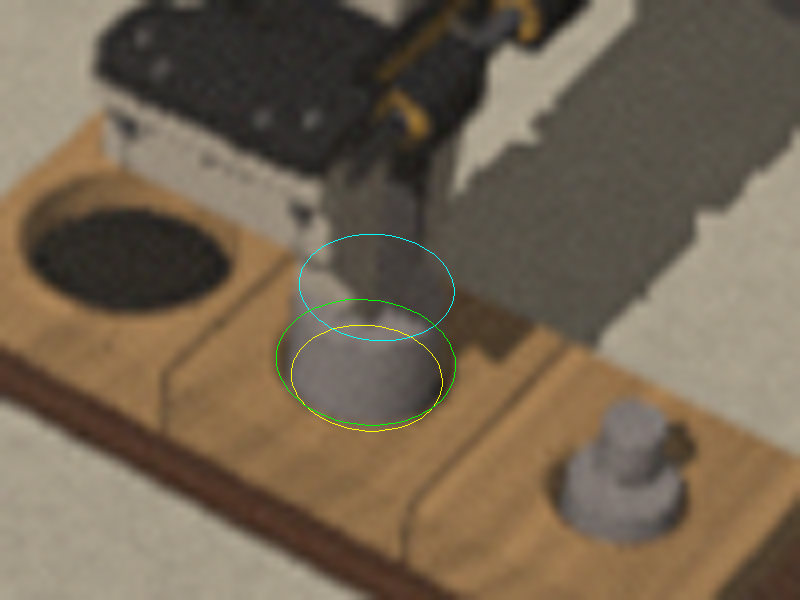

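The weight is inside the mouth with no side force. Lowering the rest of the way.

Emit:
play_rows(
  increments=[
    [[0,-0.04,0.3,0],[0,-0.04,0.6,0],[0,-0.04,0.85,0],[0,-0.04,0.85,0],[0,-0.04,0.85,0]],
  ],
)

```text
t: 13.75
tool_pos: [0.5636, -0.182, 0.0722]
orientation: [2.114, -2.32, -0.018]
force: [-0.5, 0.9, -4.9]
opening: 0.0237
```

```bash
python3 go.py .5635 -.182 .0705 -95.3;python3 ov.py side13 0 0
```

```text
t 13.75 tcp [ 0.5636 -0.182   0.0722] yaw -95.35 tilt 0.67 F [-0.49  0.91 -4.91] op 0.0237
shift cm [0.   0.01 0.17] turn -0.001 norm 0.2 q [-0.4   0.25  1.65  0.    1.25  1.26]
[ 0.56318234 -0.18172012  0.01883865]
```

View pics/side13.png

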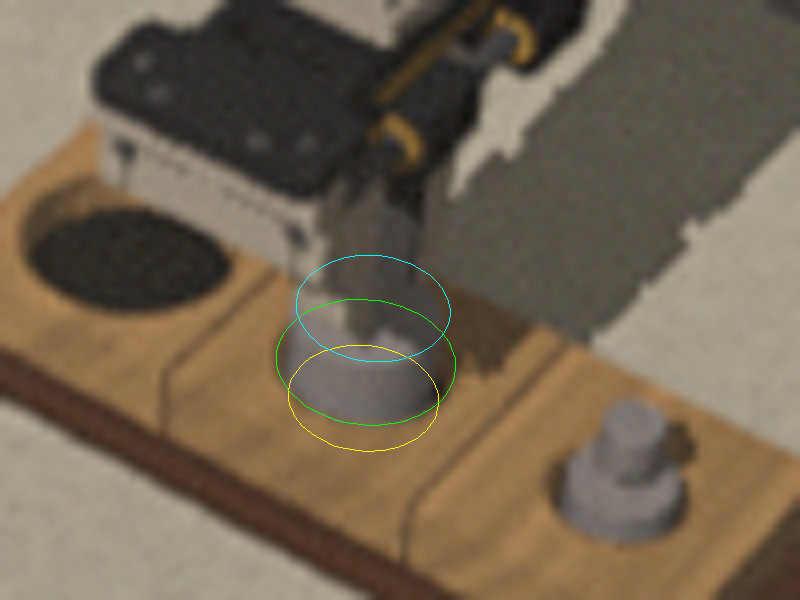

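Emit:
play_rows(
  increments=[
    [[0,0,0.07,0],[0,0,0.14,0],[0,0,0.14,0]],
  ],
)

```text
t: 14.1
tool_pos: [0.5639, -0.1821, 0.0716]
orientation: [2.114, -2.321, -0.017]
force: [-2.4, 1.6, 1.4]
opening: 0.0232
```

It's seated: the floor now takes the load. Letting go.

Emit:
play_rows(
  increments=[
    [[0,0,0,0],[0,0,0,0],[0,0,0,0],[0,0,0,0],[0,0,0,0]],
  ],
  jaw=5,
)

```text
t: 14.6
tool_pos: [0.564, -0.1822, 0.0717]
orientation: [2.114, -2.321, -0.016]
force: [-0.8, 0.2, -0.4]
opening: 0.0496
```

Emit:
play_rows(
  increments=[
    [[0,0,-1,0],[0,0,-3,0],[0,0,-6,0],[0,0,-10,0],[0,0,-13,0]],
  ],
)

```text
t: 15.1
tool_pos: [0.5657, -0.1832, 0.205]
orientation: [2.114, -2.322, -0.013]
force: [0.8, -0.5, -0.2]
opening: 0.0501
```

```bash
python3 go.py .40 -.04 .25 -95.3;python3 ov.py side14 0 0
```

```text
t 15.1 tcp [ 0.5657 -0.1832  0.205 ] yaw -95.35 tilt 0.48 F [ 0.81 -0.51 -0.25] op 0.0501
shift cm [-12.74  17.86  -4.32] turn -0.001 norm 22.4 q [-0.4   0.14  1.53  0.    1.49  1.26]
[ 0.56806647 -0.18405981  0.15750387]
```

View pics/side14.png

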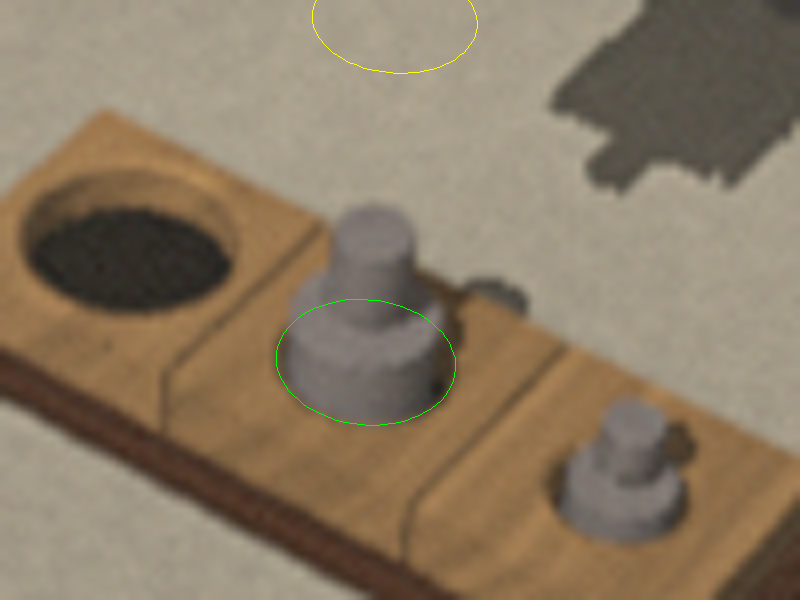

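The weight stands upright in the middle well, with its knob at zoom (373,235). I'll back the arm away for a clear top view.

Emit:
play_rows(
  increments=[
    [[-2,3.5,-1,0],[-5,7,-3,0],[-7.5,11,-4,0],[-10,15,-4.3,0],[-12,17,-4.3,0]],
  ],
)

```text
t: 15.65
tool_pos: [0.4083, -0.0478, 0.2556]
orientation: [-2.113, 2.32, -0.001]
force: [-1.0, 0.4, 0.6]
opening: 0.0501
```

Run:
```python
from h import *
s=read_state();print(s["t"],s["tool_pos"],s["force"])
p,d=read_camera("top");cv2.imwrite("pics/top15.png",p)
C=cloud("top",d);X,Y,Z=C[...,0],C[...,1],C[...,2]
m=(abs(X-.563)<.03)&(abs(Y+.182)<.03)&(Z>.073)&(Z<.1)
v,u=np.nonzero(m)
if m.sum():print(m.sum(),onplane("top",[(u.mean(),v.mean())],.086),C[m].mean(0))
for n,L in(("top",[(245,324),(271,325),(296,325)]),):
    C0=cloud(n,np.load("pics/top0.npy"))
    for u,v in L: print(np.median(C[v-2:v+3,u-2:u+3,2]),np.median(C0[v-2:v+3,u-2:u+3,2]))
p,d=read_camera("side");cv2.imwrite("pics/side15.png",p)
```

```text
15.65 [ 0.40825737 -0.04782738  0.25560351] [-0.96528125  0.43012552  0.58794294]
93 [[ 0.5642982  -0.18163344  0.086     ]] [ 0.56433536 -0.18168542  0.08565423]
0.05769024231084008 0.05704133825484137
0.05697020888382509 0.058693225136422056
0.05734732778514706 0.05677587276488616
```

View pics/top15.png

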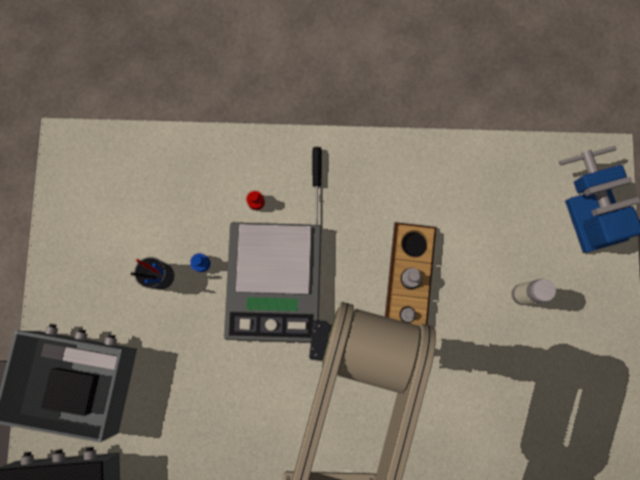

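View pics/side15.png

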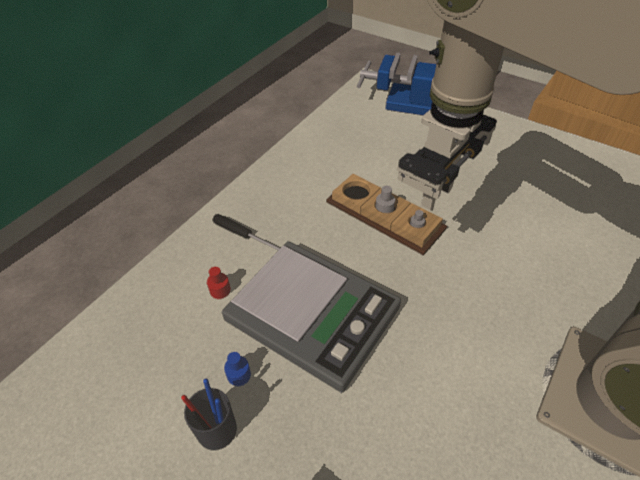

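The big weight is in the middle well at top pixel (411,278). Its knob top measures z = 0.0857 against the 0.086 expected when seated, and it is about 2 mm from the fitted well centre. The keys are up and the bystanders are unmoved. I'll let the arm settle, then hand in.

Emit:
play_rows(
  increments=[
    [[0,0,0,0],[0,0,0,0],[0,0,0,0]],
  ],
)

```text
t: 16.05
tool_pos: [0.4091, -0.0477, 0.2554]
orientation: [-2.115, 2.319, -0.0]
force: [0.4, -0.2, 0.8]
opening: 0.0501
```

```bash
python3 -c "
from plant import *
s=read_state();print(s['t'],s['force'],abs(s['dq']).max());print(close_job())"
```

```text
16.05 [ 0.42981244 -0.22711294  0.75457088] 0.006165341053710504
the job is handed in; nothing more can be done
None
```

I pressed the square, bar and round keys in that order. Each went to the bottom (5–9 N) and came up before the next, with the weight standing on the pan throughout. I then took the weight by its knob, lowered it to the floor of the middle well still gripped, let go and backed off. I handed the job in at 16 s; the hand-in gives no verdict.

**Last checks:**
- **Weight:** it stands upright in the middle well, about 2 mm from the fitted centre. Its knob top is at 85.7 mm, against 86 mm when fully seated.
- **Keys:** all three tops are at about 57 mm, so they are up.
- **Other objects:** the small weight is still in its well, and the spray can, pen pot, screwdriver and look-alikes look unmoved.
- **Robot:** the arm is clear and nearly at rest, with only sensor noise on the force reading.

**Disagreement:** the two cameras differed by 2–5 mm in y. I used averages and checked the weight against the well rim in the side view. The well took the weight with no sign of jamming; the sideways force reached about 3 N as it touched the floor.

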